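Hang a slide staining rack by its swing bail on a twin drip hook

TASK

The rack of freshly stained microscope slides has to drip off. While it still stands on the bench, swing its flat-lying wire bail up until it stands upright; then lift the rack by the bail, keeping it level so that no slide slips out, and hang the bail over both prongs of the twin hook on the drip stand, behind their upturned tips, so that the rack hangs free and still above the drip tray. Leave the other things on the bench where they are.

Things in the scene. Friction and masses are not known exactly. Their poses are not given: they have to be found in the camera images.
- slide_rack: Loose stainless slide staining rack with eight glass slides, 0.26 to 0.43 kg with its bail. Body 64 mm along its x, 94 mm along its y, 32 mm high; origin at the centre of the underside, z up. Hinge lugs at the middle of its two y ends rise to 51 mm. The bail's hinge line is parallel to y, 42 mm above the origin; bail upright, its bar is 127 mm above the underside.
- bail (a joint): Angle of the swing bail about the rack's y axis: 0 = upright, +1.45 = flat on the rack's +x side (where it starts), -1.45 = flat on the -x side (stops at both). Swings easily; drops flat if let go. Bar centre in the rack's frame, mm: x = 85 sin(angle), y = 0, z = 42 + 85 cos(angle).
- bail_grip (a point): Middle of the bail's bar and of its black grip sleeve (12 mm diameter, 34 mm long, along the rack's y). Beyond the sleeve bare 5 mm wire runs straight on to 40 mm from the middle, then bends into the two 85 mm side legs, 100 mm apart. Flat, the bar is 52 mm above the bench with 46 mm free between sleeve and rack side.
- drip_stand: Heavy fixed drip stand, origin on the bench below the hook's seat, z up. Grey base 225 x 124 mm (x from -80 to +145), white drip tray 150 x 114 mm round the origin (rim 26 mm up); 12 mm post at x = +108 mm with a black clamp head (top 205 mm up) that carries a twin hook, whose two prongs point to the stand's -x (its front) and turn up at the tips.
- hook_seat (a point): Where the middle of the bail's bar lies when hung, 190 mm above the bench; stand's axes (+x from tips to post). Prongs: 8 mm rods at y = +32 and -32 mm, 56 mm clear between for sleeve and fingers; lowest at x = -8 to +12 mm; tips at x = -27 mm, top 23 mm above the seat (bar centre at 27 mm or more clears them); behind, they rise to 6 mm above the seat at x = 100.
- terminal_block: Bystander: black connector box, fixed, 71 x 66 mm and 154 mm high, origin at the centre of its underside; a cable rises from its top to about 210 mm: pass round it or well above.
- timer: Bystander: white bench timer, 68 x 64 x 19 mm, loose.
- yellow_tub: Bystander: yellow wipe tub with lid, 67 mm diameter, 90 mm high, loose.
- ethanol_bottle: Bystander: white bottle with red cap, 52 mm diameter, 124 mm high, loose.
- buffer_bottle: Bystander: white bottle with blue cap, 48 mm diameter, 104 mm high, loose.

How it is judged:
By the outcome, as a careful person would: the job done as asked, in the order asked, and still so for the second after the job is handed in, with the robot touching nothing.
It also fails if it takes over 61 s, if anything falls off the work surface, if the arm or the gripper's body presses on something with over 40 N, if the wrist force passes 120 N, or if a joint passes its speed limit or range.

ROBOT

A 7-joint arm with a two-finger parallel gripper is mounted at the origin on the work surface; the furniture and walls round the work are solid. World frame = base frame: x ahead of the robot, y to its left, z up, the work surface at z = 0. Lengths are in m, angles in rad, forces in N, time in s.
With the tool pointing down it reaches from about 0.425 to 0.825 m from the base axis. Payload 3.6 kg.
Tool frame: the origin (TCP) lies midway between the tips of the shut fingers; the grasp point (between the pads) lies 19 mm behind it (manip.grip_depth is the z of the grasp point in the tool frame, in m); z points along the fingers, y is the direction in which the jaws open and shut (so a half turn about z gives the same grasp; the last joint's range is limited). The gripper opens to 93 mm and grips with 3 to 60 N. Pads are 15 mm wide; open, the fingers measure 128 mm over their backs; the gripper's body (75 mm by 188 mm) begins 65 mm behind the grasp point.
Start: joints at [-1.179, 0.615, -0.013, 1.423, 0.008, 1.103, -0.04], TCP at [0.264, 0.594, 0.219] pointing down, gripper open.
Joint ranges: [-3.12, 3.12], [-0.3, 2.06], [-1.34, 1.32], [0.26, 2.42], [-1.36, 4.5], [0.01, 1.98], [-2.84, 2.84]. Speed limits (rad/s): [2.79, 2.79, 3.14, 3.14, 3.14, 3.14, 3.14].

INTERFACE

Orientations are given as a rotation vector (axis times angle).
In Python, from workcell import get_state, optics, manip gives the robot as it stands.
- The arm moves only by the tool apply_moves, never from a script. Its argument "steps" is a list of rows, each a list of 3 entries, a list of its own where there are three numbers: the shift along the tool's x, y, z in cm, then the turn, a rotation vector about the tool's x, y, z in rad, then the opening, from 0 (shut) to 1 (fully open). In form: [[[x, y, z], [ax, ay, az], grip], ...]. A call has 1 to 10 rows; each row is the pose to reach, as a shift and turn from the pose commanded when the call began, along the tool's axes at that moment; what a row does not reach only later rows make up. A row lasts 1/10 s, in which the tool goes at most 50 mm and 8.59 degrees, less where a joint would pass 70% of its speed; a pose out of reach is approached as far as the arm can. A call with a gripper value outside its range is refused whole. The fingers move at their own pace and stop on an object; "squeeze" is the grip in N (left out, the last holds). Time passes only in rows, so rows that repeat a pose let the fingers close. It gives the time, the measured TCP pose, the force and the opening at its end, in the units of the state.
- get_state(): the state, without advancing time (a new reading comes with each control period).
- optics.grab_frame(name): name is "side" or "top" or "wrist"; returns a dict with "color" (480x640x3 uint8, red, green, blue), "fx", "fy", "cx", "cy" (pixels), "distortion" ([k1, k2, p1, p2, k3] as OpenCV has them; the pictures are not rectified), "rvec" (rotation vector, rad) and "tvec" (3), from world to camera coordinates, as OpenCV has them; the wrist camera has in their place "T_tool_cam" (4x4, takes a point from camera to tool coordinates, whose origin is the TCP and whose axes are the flange's). Camera axes: x right, y down, z forward; pixel columns grow to the right and rows downward; lengths in m; the calibration is good to about 2 mm. A picture is of the moment at which its call begins: read the wrist's pose just before it. There is no depth.
- manip.sign_off(): hands the job in, once; it reports no verdict.
The state is a dict: "t": time; "qpos": joint angles; "qvel": joint speeds; "tau": joint torques, N m; "ee_pos": TCP position; "orientation": TCP orientation; "force": force on the tool from outside, world axes, zero at the start; "moment": the same for the moment, N m; "gripper_width": finger opening in m.
Only numpy, scipy, OpenCV 4.12 (cv2) and the standard library are available. Lean on these libraries where they do the work, as an engineer would, in place of code of your own. Each camera call takes 0.05 s, during which the arm holds its last target.

## Working session

There is one attempt and no reset: what is moved stays moved. The work goes in short steps, Python scripts to look and compute and a tool call to move; the robot and the scene stay as the last step left them, time stands still between calls to the robot, and variables do not carry over. Pictures are saved under pics/ and viewed, and the job is handed in when it is done.

Besides the shell and the picture viewer there is one more tool, called after ">>>" by a JSON object that holds its "fn" and its "kwargs". apply_moves: Moves the arm, as the interface text tells. Its arguments: {"type":"object","properties":{"steps":{"type":"array","items":{"type":"array"}},"squeeze":{"type":"number"}},"required":["steps"]}

```bash
ls; mkdir -p pics; python3 - <<'E'
from workcell import get_state, optics, manip
import cv2
s=get_state()
for k,v in s.items(): print(k,v)
print(manip.grip_depth)
for n in ["side","top","wrist"]:
    f=optics.grab_frame(n)
    cv2.imwrite(f"pics/{n}0.png",f["color"][:,:,::-1])
    print(n,{k:v for k,v in f.items() if k!="color"})
E
```

```text
pics
t 0.0
qpos [-1.17953755  0.6158639  -0.01262422  1.42491463  0.00812815  1.10337769
 -0.04041078]
qvel [ 0.00072161 -0.00063701  0.00014866  0.00052471  0.00036287 -0.0005549
 -0.00034542]
tau [-1.66479454e-04 -4.58935511e+01  2.08876161e-01 -1.65742511e+01
 -6.10718597e-02  2.05148582e-02  2.29170755e-04]
ee_pos [0.26338612 0.59337564 0.21751185]
orientation [-0.6512402  -3.07287297  0.00387822]
force [0.33217698 0.31782461 0.33515009]
moment [-0.00326944  0.06089338  0.07355155]
gripper_width 0.09303521867885453
-0.0188
side {'fx': 524.9857305431138, 'fy': 524.9857305431138, 'cx': 328.17978291456757, 'cy': 244.45023275995783, 'distortion': array([-0.05266367,  0.        ,  0.        ,  0.        ,  0.        ]), 'rvec': array([ 2.13389244, -1.51757622,  0.45179411]), 'tvec': array([-0.30134066,  0.42081961,  1.193627  ])}
top {'fx': 535.5816858756546, 'fy': 535.5816858756546, 'cx': 324.62313865555876, 'cy': 246.30745977325535, 'distortion': array([-0.0359005,  0.       ,  0.       ,  0.       ,  0.       ]), 'rvec': array([ 2.15580052, -2.19897882,  0.08052697]), 'tvec': array([-0.11974439,  0.46939493,  1.28599535])}
wrist {'fx': 366.31966731610845, 'fy': 366.31966731610845, 'cx': 320.3959777429253, 'cy': 236.26884801422975, 'distortion': array([-0.03364129,  0.        ,  0.        ,  0.        ,  0.        ]), 'T_tool_cam': array([[ 2.57292773e-04, -9.68414295e-01, -2.49346520e-01,
         6.80277486e-02],
       [ 9.99999897e-01,  3.42393313e-04, -2.97922073e-04,
         3.89741269e-04],
       [ 3.73886575e-04, -2.49346418e-01,  9.68414283e-01,
        -1.64664375e-01],
       [ 0.00000000e+00,  0.00000000e+00,  0.00000000e+00,
         1.00000000e+00]])}
```

View pics/side0.png

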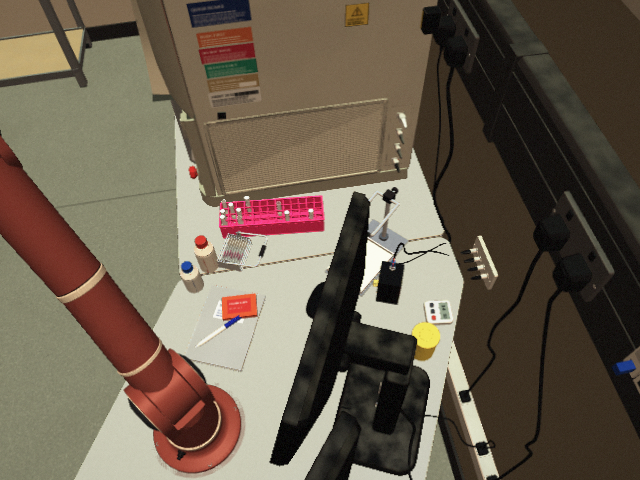

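View pics/top0.png

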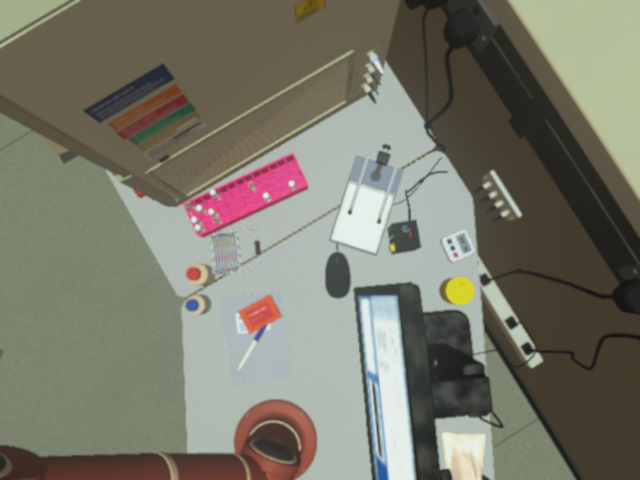

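View pics/wrist0.png

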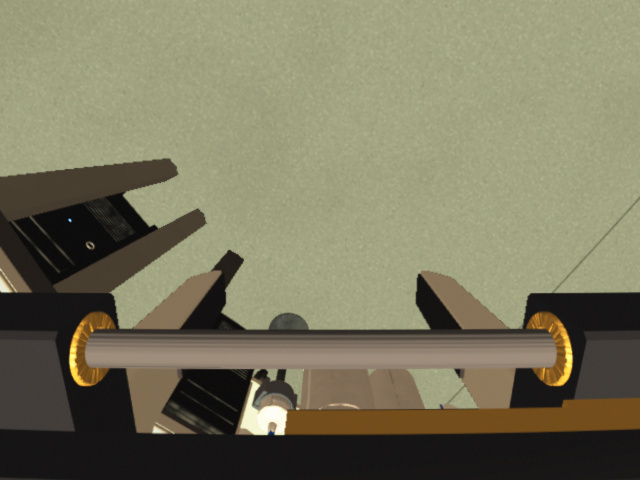

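```bash
cat > h.py <<'E'
import numpy as np, cv2
from workcell import get_state, optics, manip
from scipy.spatial.transform import Rotation as R
def cam(f, st=None):
    K=np.array([[f["fx"],0,f["cx"]],[0,f["fy"],f["cy"]],[0,0,1]]);d=np.array(f["distortion"])
    if "rvec" in f:
        Rm=R.from_rotvec(f["rvec"]).as_matrix(); t=np.array(f["tvec"])
    else:
        T=np.eye(4);T[:3,:3]=R.from_rotvec(st["orientation"]).as_matrix();T[:3,3]=st["ee_pos"]
        W=np.linalg.inv(T@f["T_tool_cam"]);Rm=W[:3,:3];t=W[:3,3]
    return K,d,Rm,t
def ray(c,uv):
    K,d,Rm,t=c
    p=cv2.undistortPoints(np.array([[uv]],float),K,d)[0,0]
    v=Rm.T@np.array([p[0],p[1],1]); return -Rm.T@t, v/np.linalg.norm(v)
def onz(c,uv,z):
    o,v=ray(c,uv); return o+v*(z-o[2])/v[2]
def tri(c1,u1,c2,u2):
    o1,v1=ray(c1,u1);o2,v2=ray(c2,u2)
    s=np.linalg.lstsq(np.c_[v1,-v2],o2-o1,rcond=None)[0]
    a=o1+s[0]*v1;b=o2+s[1]*v2
    return (a+b)/2,np.linalg.norm(a-b)
def proj(c,P):
    K,d,Rm,t=c
    return cv2.projectPoints(np.atleast_2d(np.array(P,float)),cv2.Rodrigues(Rm)[0],t,K,d)[0][:,0]
def grab(n):
    s=get_state(); f=optics.grab_frame(n); return f["color"][:,:,::-1].copy(),cam(f,s)
def crop(img,x0,y0,x1,y1,k,name):
    cv2.imwrite("pics/"+name,cv2.resize(img[y0:y1,x0:x1],None,fx=k,fy=k,interpolation=cv2.INTER_CUBIC))
E
python3 - <<'E'
from h import *
a,c=grab("top"); cv2.imwrite("pics/t.png",a)
crop(a,180,210,290,300,7,"topA.png"); crop(a,310,130,440,270,4,"topB.png")
a,c=grab("side"); crop(a,170,170,300,300,4,"sideA.png"); crop(a,340,170,440,310,4,"sideB.png")
E
```

```text
(no output)
```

View pics/topA.png

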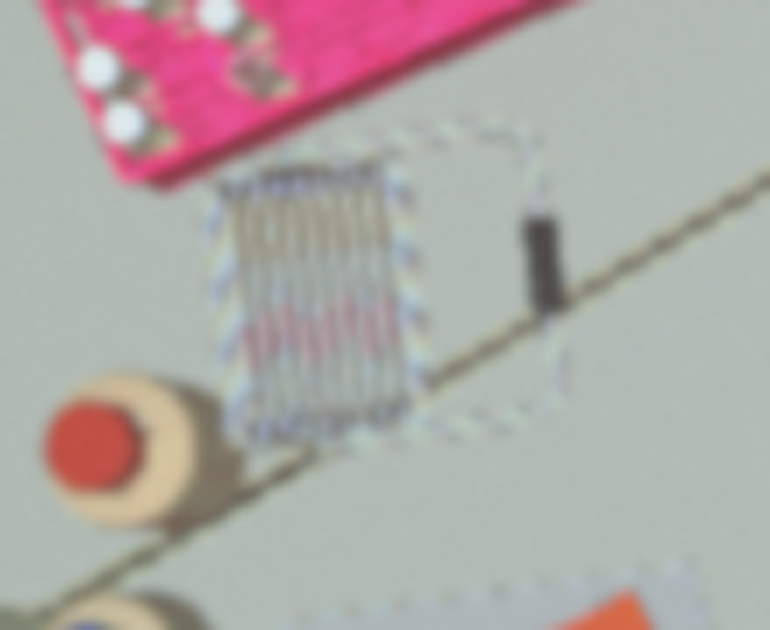

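View pics/topB.png

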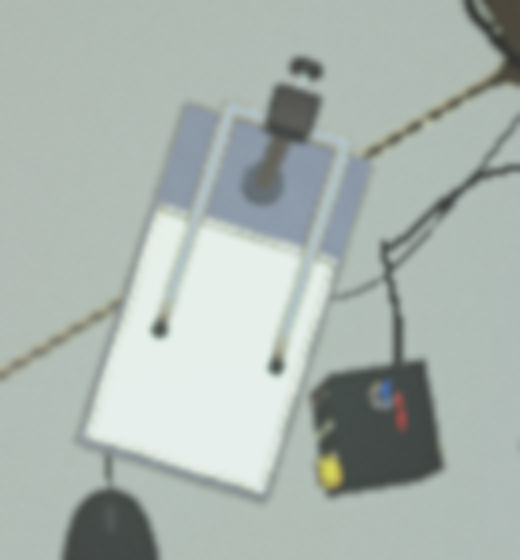

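View pics/sideA.png

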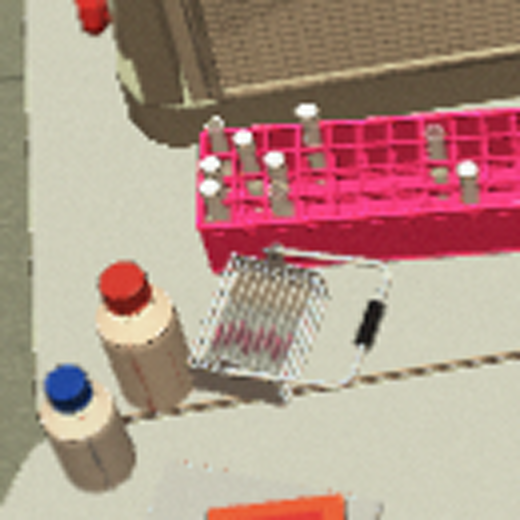

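View pics/sideB.png

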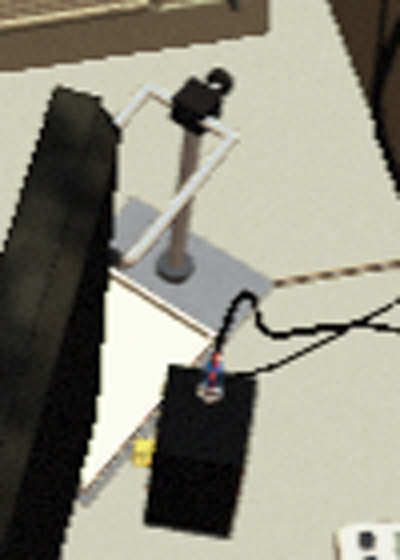

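```bash
cat > m.py <<'E'
from h import *
a,c=grab("top"); b,cs=grab("side")
def blob(img,x0,y0,x1,y1,thr):
    g=img[y0:y1,x0:x1].max(2)<thr
    n,l,s,ce=cv2.connectedComponentsWithStats(g.astype(np.uint8))
    i=1+np.argmax(s[1:,4]); ys,xs=np.where(l==i); w=cv2.minAreaRect(np.c_[xs,ys].astype(np.float32))
    return ce[i]+[x0,y0],s[i,4],w
t=blob(a,248,235,268,260,100); s=blob(b,252,240,275,262,70)
print(t,s); print("sleeve top@52",onz(c,t[0],.052),"side@52",onz(cs,s[0],.052),"tri",tri(c,t[0],cs,s[0]))
A=lambda x,y:(180+x/7-.4,210+y/7-.4)
for n,p in dict(nearrackTL=(222,185),TR=(395,170),BR=(415,420),BL=(238,437)).items(): print(n,onz(c,A(*p),.032))
for n,p in dict(sl1=(540,215),sl2=(548,312)).items(): print(n,onz(c,A(*p),.052))
B=lambda x,y:(310+x/4-.4,130+y/4-.4)
t1=onz(c,B(160,327),.211);t2=onz(c,B(276,367),.211);print("tips",t1,t2,np.linalg.norm(t1-t2))
for n,p,z in [("clamp",(296,112),.205),("trayFL",(84,438),.026),("trayFR",(263,495),.026),("trayBL",(160,207),.026),("trayBR",(335,262),.026),("postbase",(262,188),.01),("bTL",(184,102),.01),("bTR",(370,160),.01)]: print(n,onz(c,B(*p),z))
for n,p in [("tb1",(315,385)),("tb2",(425,362)),("tb3",(442,466)),("tb4",(330,494))]: print(n,onz(c,B(*p),.154))
E
python3 m.py
```

```text
(array([257.34210526, 247.60526316]), np.int32(38), ((9.5, 12.5), (11.0, 3.0), 90.0)) (array([261.86842105, 250.39473684]), np.int32(38), ((9.90000057220459, 10.299999237060547), (3.1622776985168457, 10.75174331665039), 18.434947967529297))
sleeve top@52 [0.46434804 0.03064521 0.052     ] side@52 [0.4677826  0.03184317 0.052     ] tri (array([0.46389765, 0.0295679 , 0.05872364]), np.float64(0.0004232751863211927))
nearrackTL [0.49631432 0.1447079  0.032     ]
TR [0.50029325 0.08464331 0.032     ]
BR [0.41375712 0.07830028 0.032     ]
BL [0.409084   0.13942156 0.032     ]
sl1 [0.48176823 0.03190873 0.052     ]
sl2 [0.44869253 0.02950219 0.052     ]
tips [ 0.52351514 -0.18358638  0.211     ] [ 0.5012984  -0.24345247  0.211     ] 0.0638555571918523
clamp [ 0.63763441 -0.25846377  0.205     ]
trayFL [ 0.48354617 -0.14389552  0.026     ]
trayFR [ 0.44677058 -0.2513625   0.026     ]
trayBL [ 0.62443381 -0.19325969  0.026     ]
trayBR [ 0.58826588 -0.2991808   0.026     ]
postbase [ 0.63832441 -0.25741381  0.01      ]
bTL [ 0.69357637 -0.21045766  0.01      ]
bTR [ 0.65461301 -0.324889    0.01      ]
tb1 [ 0.49810833 -0.27002562  0.154     ]
tb2 [ 0.50957218 -0.33063376  0.154     ]
tb3 [ 0.45229087 -0.33799906  0.154     ]
tb4 [ 0.43822647 -0.27645262  0.154     ]
```

```bash
python3 - <<'E'
from h import *
s=get_state(); M=R.from_rotvec(s["orientation"]).as_matrix(); print(s["t"]);print(M.round(3))
a,c=grab("top"); b,cs=grab("side")
for n,q in (("top",c),("side",cs)): print(n,-q[2].T@q[3])
print("mon far", [tri(c,u,cs,(362,195)) for u in ((358,287),(412,284))])
print("mon near", tri(c,(373,480),cs,(275,462)))
for n,t,si in (("redcap",(193,271),(202,241)),("bluecap",(193,303),(187,267)),("tubecap",(191,208),(223,204))): print(n,tri(c,t,cs,si))
for n,u,z in(("yellow",(458,290),.09),("timer",(457,246),.019)):print(n,onz(c,u,z))
crop(a,340,270,500,480,3,"mon.png")
E
```

```text
0.35
[[-0.914  0.406 -0.   ]
 [ 0.406  0.914 -0.001]
 [ 0.    -0.001 -1.   ]]
top [ 0.36239715 -0.13612768  1.31855675]
side [-0.19453248 -0.39860551  1.22307462]
mon far [(array([ 0.37633555, -0.21713254,  0.48852762]), np.float64(0.073849169895832)), (array([ 0.36701415, -0.25926832,  0.51766649]), np.float64(0.0036910729412540744))]
mon near (array([-0.03627145, -0.22361176,  0.17071799]), np.float64(0.004948950310769312))
redcap (array([0.40974859, 0.16827694, 0.11211858]), np.float64(0.0016496351923428801))
bluecap (array([0.33631363, 0.17514168, 0.09380406]), np.float64(0.003007807787305122))
tubecap (array([0.55731492, 0.18261543, 0.08248452]), np.float64(0.0028514842001212772))
yellow [ 0.35476367 -0.43256782  0.09      ]
timer [ 0.4611461  -0.45139772  0.019     ]
```

View pics/mon.png

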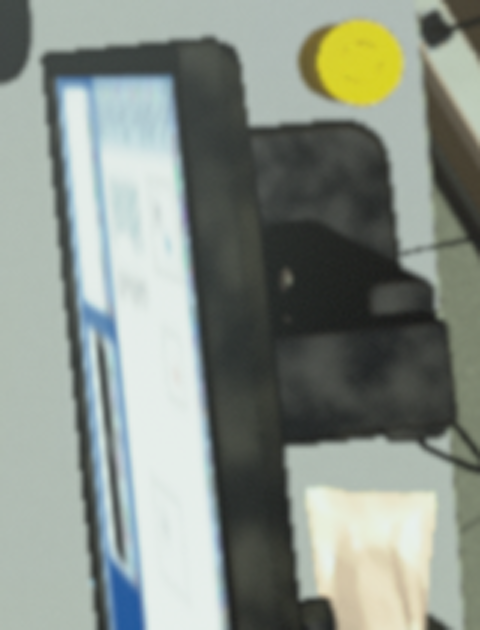

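>>> {"fn": "apply_moves", "kwargs": {"steps": [[[-1.0,-1.1,0],[0,0,0.07],0.5],[[-3.0,-3.2,0],[0,0,0.2],0.5],[[-6.0,-6.3,0],[0,0,0.34],0.5],[[-9.2,-9.7,0],[0,0,0.48],0.5],[[-12.4,-13.0,0],[0,0,0.62],0.5],[[-15.6,-16.4,0],[0,0,0.76],0.5],[[-18.8,-19.8,0],[0,0,0.9],0.5],[[-22,-23.2,0],[0,0,1.04],0.5],[[-25.2,-26.5,0],[0,0,1.18],0.5],[[-28.4,-29.9,0],[0,0,1.32],0.5]]}}

```text
t: 1.45
ee_pos: [0.4025, 0.2041, 0.2191]
orientation: [-2.404, -2.022, -0.002]
force: [0.8, 0.1, 0.6]
gripper_width: 0.0464
```

```bash
cat >> h.py <<'E'
def togo(P,yaw_x,tilt=None):
    """grasp-TCP target world P, tool x yaw deg, tool down -> shift cm + rotvec in tool axes"""
    s=get_state(); M=R.from_rotvec(s["orientation"])
    y=np.radians(yaw_x); x=np.array([np.cos(y),np.sin(y),0]); z=np.array([0,0,-1.]); T=R.from_matrix(np.c_[x,np.cross(z,x),z])
    print("t",s["t"],"pos",s["ee_pos"].round(4) if hasattr(s["ee_pos"],"round") else s["ee_pos"])
    print("shift cm",(M.inv().apply(np.array(P)-s["ee_pos"])*100).round(2),"rot",(M.inv()*T).as_rotvec().round(3), "q7",s["qpos"][6])
E
python3 - <<'E'
from h import *
togo((.4655,.031,.19),4)
E
```

```text
t 1.45 pos [0.4025 0.2041 0.2191]
shift cm [-15.98   9.17   2.9 ] rot [-0.    -0.002  1.329] q7 -0.5057543858793316
```

>>> {"fn": "apply_moves", "kwargs": {"steps": [[[-1.8,1.0,0.3],[0,0,0.14],0.35],[[-3.6,2.1,0.6],[0,0,0.28],0.35],[[-5.4,3.1,1.0],[0,0,0.42],0.35],[[-7.2,4.1,1.3],[0,0,0.56],0.35],[[-9.0,5.2,1.6],[0,0,0.7],0.35],[[-10.8,6.2,2.0],[0,0,0.84],0.35],[[-12.6,7.2,2.3],[0,0,0.98],0.35],[[-14.4,8.3,2.6],[0,0,1.12],0.35],[[-15.5,8.9,2.9],[0,0,1.26],0.35],[[-16.0,9.2,2.9],[0,0,1.33],0.35]]}}

```text
t: 2.45
ee_pos: [0.4664, 0.0311, 0.1896]
orientation: [3.139, 0.106, 0.0]
force: [-0.3, 1.0, 0.2]
gripper_width: 0.0326
```

```bash
python3 - <<'E'
from h import *
a,c=grab("wrist"); cv2.imwrite("pics/w1.png",a); togo((.4655,.031,.071),4)
E
```

```text
t 2.5 pos [0.4667 0.0307 0.1898]
shift cm [-0.13 -0.06 11.88] rot [ 0.001 -0.001 -0.003] q7 -1.165494729820976
```

View pics/w1.png

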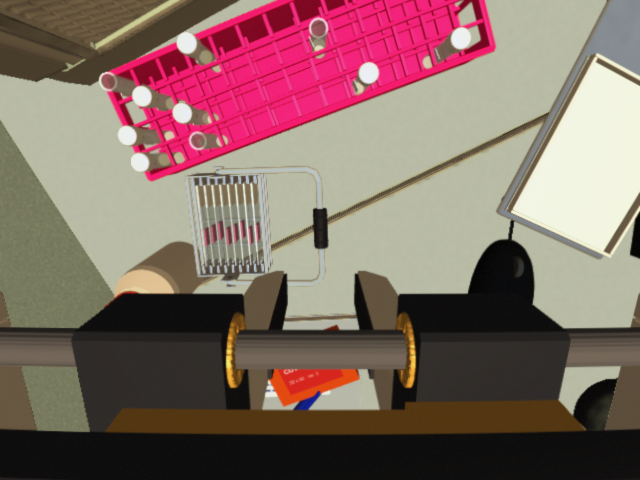

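```bash
python3 - <<'E'
from h import *
a,c=grab("wrist")
g=(a[200:256,305:335].max(2)<60).astype(np.uint8)
n,l,s,ce=cv2.connectedComponentsWithStats(g); i=1+np.argmax(s[1:,4]); print(s[i],ce[i]+[305,200])
ys,xs=np.where(l==i); u=ce[i]+[305,200]
p=onz(c,u,.053);print("sleeve",p)
e1=xs[ys==ys.min()+2].mean()+305,ys.min()+200;e2=xs[ys==ys.max()-2].mean()+305,ys.max()+201
P1=onz(c,e1,.054);P2=onz(c,e2,.054);d=P1-P2;print(P1,P2,np.linalg.norm(d),"yaw rack y",np.degrees(np.arctan2(d[1],d[0])))
# wire straight ends
for uv in ((190,177),(266,174),(271,272),(198,275)): print(uv,onz(c,uv,.032))
crop(a,170,150,350,300,4,"w1c.png")
E
```

```text
[  7   9  15  40 499] [319.40681363 228.23647295]
sleeve [0.46583436 0.03109916 0.053     ]
[0.48239851 0.03295243 0.054     ] [0.44792329 0.02940232 0.054     ] 0.034657523879314034 yaw rack y 5.879346157304822
(190, 177) [0.49944433 0.14702513 0.032     ]
(266, 174) [0.50631134 0.08048294 0.032     ]
(271, 272) [0.41611579 0.07308159 0.032     ]
(198, 275) [0.40848007 0.14141686 0.032     ]
```

View pics/w1c.png

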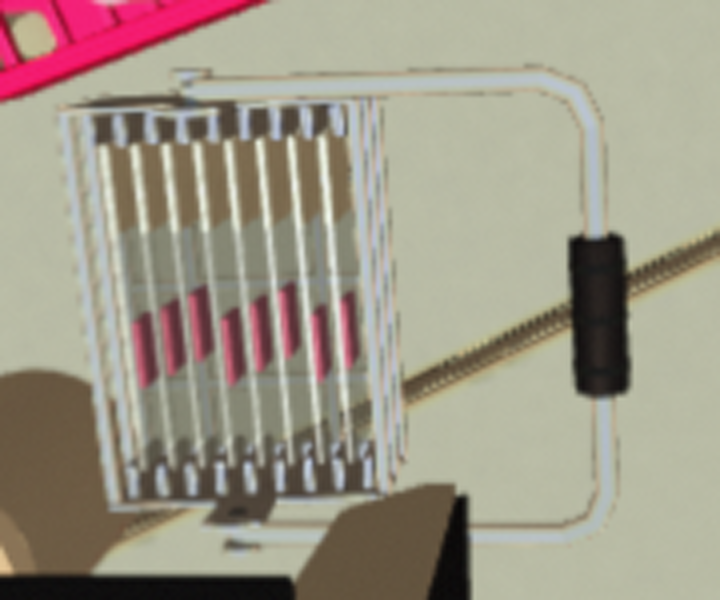

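```bash
python3 - <<'E'
from h import *
togo((.466,.031,.0335),5)
E
```

```text
t 2.55 pos [0.4665 0.0316 0.1898]
shift cm [-0.06  0.05 15.63] rot [ 0.001 -0.    -0.015] q7 -1.1624206120303864
```

>>> {"fn": "apply_moves", "kwargs": {"steps": [[[0,0,2],[0,0,-0.015],0.35],[[0,0,4.5],[0,0,-0.015],0.35],[[0,0,7],[0,0,-0.015],0.35],[[0,0,9.5],[0,0,-0.015],0.35],[[0,0,11.5],[0,0,-0.015],0.35],[[0,0,13.2],[0,0,-0.015],0.35],[[0,0,14.5],[0,0,-0.015],0.35],[[0,0,15.4],[0,0,-0.015],0.35],[[0,0,15.6],[0,0,-0.015],0.35],[[0,0,15.6],[0,0,-0.015],0.35]], "squeeze": 4}}

```text
t: 3.55
ee_pos: [0.4663, 0.0328, 0.0338]
orientation: [-3.138, -0.141, -0.0]
force: [0.8, 0.5, 0.1]
gripper_width: 0.0327
```

```bash
python3 - <<'E'
from h import *
a,c=grab("wrist"); crop(a,170,150,470,450,2,"w2.png"); togo((.466,.031,.0335),5)
E
```

```text
t 3.6 pos [0.4665 0.0327 0.034 ]
shift cm [-0.06  0.16  0.05] rot [-0.    -0.001  0.002] q7 -0.9059817101057527
```

View pics/w2.png

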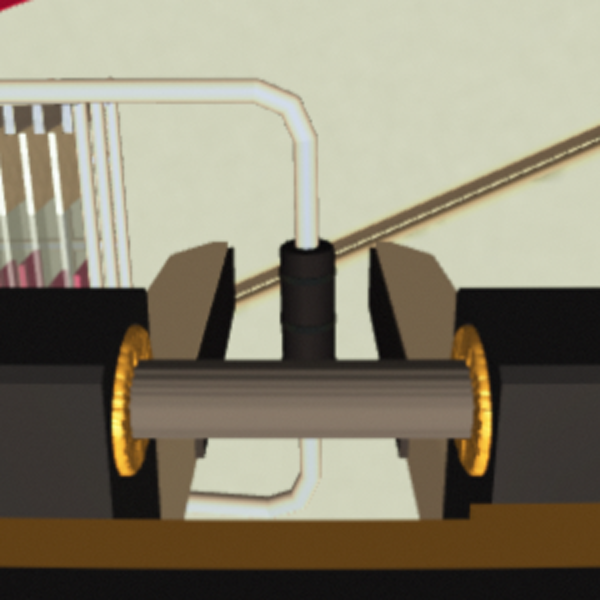

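>>> {"fn": "apply_moves", "kwargs": {"steps": [[[0,0.15,0],[0,0,0],0.25],[[0,0.15,0],[0,0,0],0.15],[[0,0.15,0],[0,0,0],0.0],[[0,0.15,0],[0,0,0],0.0],[[0,0.15,0],[0,0,0],0.0],[[0,0.15,0],[0,0,0],0.0]], "squeeze": 4}}

```text
t: 4.2
ee_pos: [0.4664, 0.031, 0.0338]
orientation: [-3.138, -0.14, -0.001]
force: [-0.2, 0.4, 0.9]
gripper_width: 0.0119
```

```bash
python3 - <<'E'
from h import *
s=get_state(); print(s["gripper_width"],s["ee_pos"],s["force"],s["moment"])
# arc plan: rel. shift in tool coords (tool y=-rack x... ) 
M=R.from_rotvec(s["orientation"]).as_matrix();print(M.round(3))
for a in np.linspace(1.45,0,20):
    print(round(a,3), "y",round(8.5*(np.sin(a)-np.sin(1.45)),2),"z",round(-8.5*(np.cos(a)-np.cos(1.45)),2))
E
```

```text
0.011946762066340502 [0.4663684  0.03101609 0.03380575] [-0.22322384  0.41355979  0.8571235 ] [-0.00548939  0.14481228  0.02685371]
[[ 0.996  0.089  0.   ]
 [ 0.089 -0.996  0.   ]
 [ 0.     0.    -1.   ]]
1.45 y 0.0 z -0.0
1.374 y -0.1 z -0.64
1.297 y -0.25 z -1.27
1.221 y -0.45 z -1.89
1.145 y -0.7 z -2.49
1.068 y -0.99 z -3.07
0.992 y -1.32 z -3.62
0.916 y -1.7 z -4.15
0.839 y -2.11 z -4.65
0.763 y -2.56 z -5.12
0.687 y -3.05 z -5.55
0.611 y -3.57 z -5.94
0.534 y -4.11 z -6.29
0.458 y -4.68 z -6.6
0.382 y -5.27 z -6.86
0.305 y -5.88 z -7.08
0.229 y -6.51 z -7.25
0.153 y -7.15 z -7.38
0.076 y -7.79 z -7.45
0.0 y -8.44 z -7.48
```

>>> {"fn": "apply_moves", "kwargs": {"steps": [[[0,-0.04,-0.3],[0,0,0],0],[[0,-0.1,-0.64],[0,0,0],0],[[0,-0.25,-1.27],[0,0,0],0],[[0,-0.45,-1.89],[0,0,0],0],[[0,-0.7,-2.49],[0,0,0],0],[[0,-0.99,-3.07],[0,0,0],0],[[0,-1.15,-3.35],[0,0,0],0],[[0,-1.32,-3.62],[0,0,0],0],[[0,-1.32,-3.62],[0,0,0],0]]}}

```text
t: 5.1
ee_pos: [0.4657, 0.0437, 0.0704]
orientation: [3.138, 0.139, 0.003]
force: [-0.5, -3.2, 2.2]
gripper_width: 0.0114
```

```bash
python3 - <<'E'
from h import *
a,c=grab("wrist"); cv2.imwrite("pics/w3.png",a); a,c=grab("top");crop(a,180,200,300,290,6,"t3.png"); togo((.466,.031,.0335),5)
E
```

```text
t 5.2 pos [0.4657 0.0436 0.0701]
shift cm [-0.08  1.25  3.66] rot [ 0.001 -0.001  0.001] q7 -0.985065715923587
```

View pics/w3.png

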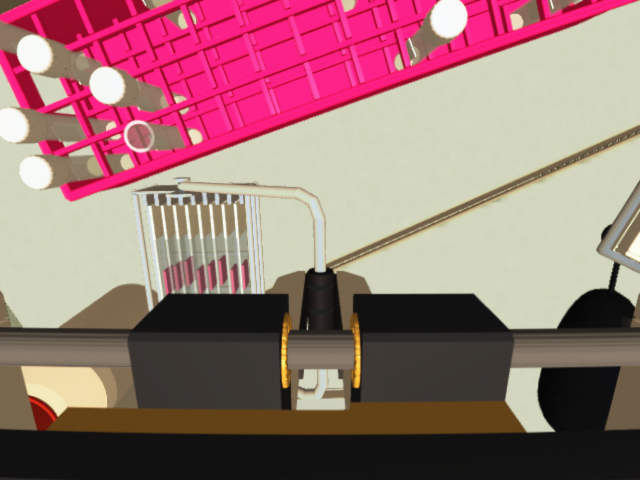

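View pics/t3.png

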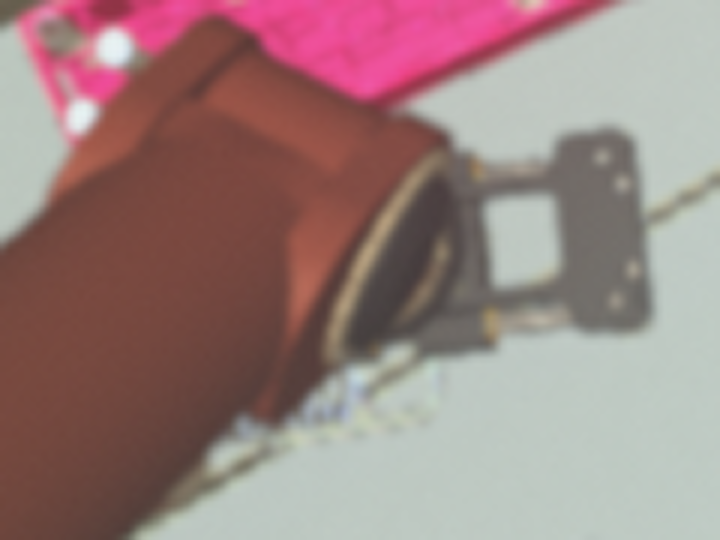

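```bash
python3 - <<'E'
from h import *
a,c=grab("wrist"); s=get_state();print(s["force"],s["moment"])
for p in ((134,192),(250,186),(262,184)): print(onz(c,p,.032))
print("hinge end@42",onz(c,(180,183),.042))
print(proj(c,[(.4994,.147,.032),(.5063,.0805,.032)]))
crop(a,120,160,340,340,3.5,"w3c.png")
E
```

```text
[ 0.19083874 -3.36871749  2.79464325] [-8.58765028e-01  4.57352453e-02 -4.10852045e-04]
[0.49937988 0.15102551 0.032     ]
[0.50827254 0.08627626 0.032     ]
[0.50995118 0.07971032 0.032     ]
hinge end@42 [0.50799224 0.12138985 0.042     ]
[[141.12853683 192.56908839]
 [260.24662276 190.45469707]]
```

View pics/w3c.png

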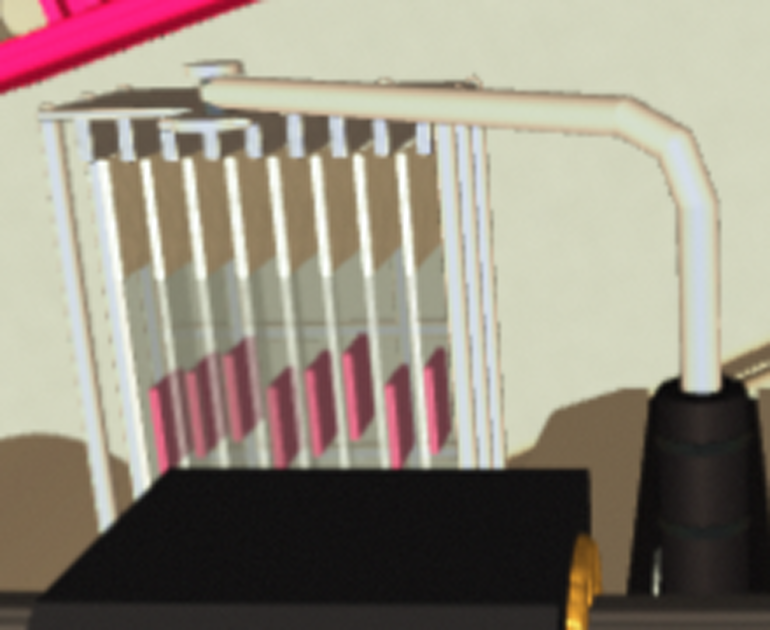

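>>> {"fn": "apply_moves", "kwargs": {"steps": [[[0,-0.1,-0.5],[0,0,0],0],[[0,-0.5,-1.1],[0,0,0],0],[[0,-1.0,-1.65],[0,0,0],0],[[0,-1.5,-2.1],[0,0,0],0],[[0,-2.0,-2.5],[0,0,0],0],[[0,-2.6,-2.83],[0,0,0],0],[[0,-3.2,-3.12],[0,0,0],0],[[0,-3.6,-3.28],[0,0,0],0],[[0,-3.8,-3.36],[0,0,0],0]]}}

```text
t: 6.15
ee_pos: [0.4622, 0.0825, 0.1043]
orientation: [-3.138, -0.14, -0.002]
force: [-1.1, -2.8, 5.1]
gripper_width: 0.0117
```

```bash
python3 - <<'E'
from h import *
a,c=grab("wrist"); cv2.imwrite("pics/w4.png",a); b,cs=grab("side"); crop(b,160,170,320,300,5,"s4.png"); togo((.466,.031,.0335),5)
s=get_state();print(s["force"],s["moment"],s["gripper_width"])
E
```

```text
t 6.25 pos [0.4623 0.0826 0.1043]
shift cm [-0.1   5.18  7.07] rot [-0.    -0.002  0.002] q7 -1.1137872289746547
[-1.20155484 -2.52916253  5.81010579] [-0.62464221  0.35602612 -0.01122923] 0.011647605621414961
```

View pics/w4.png

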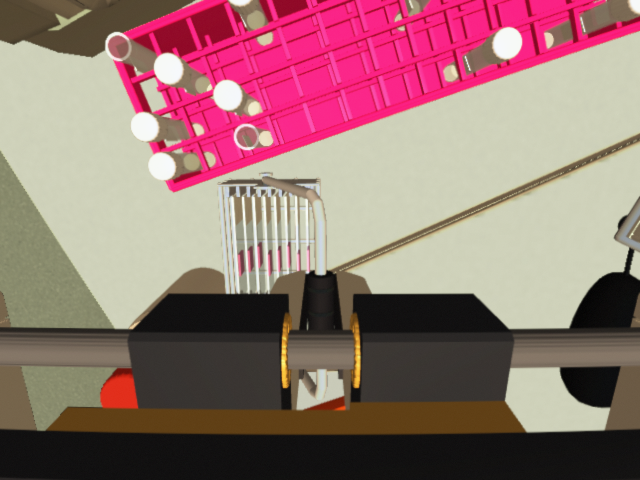

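View pics/s4.png

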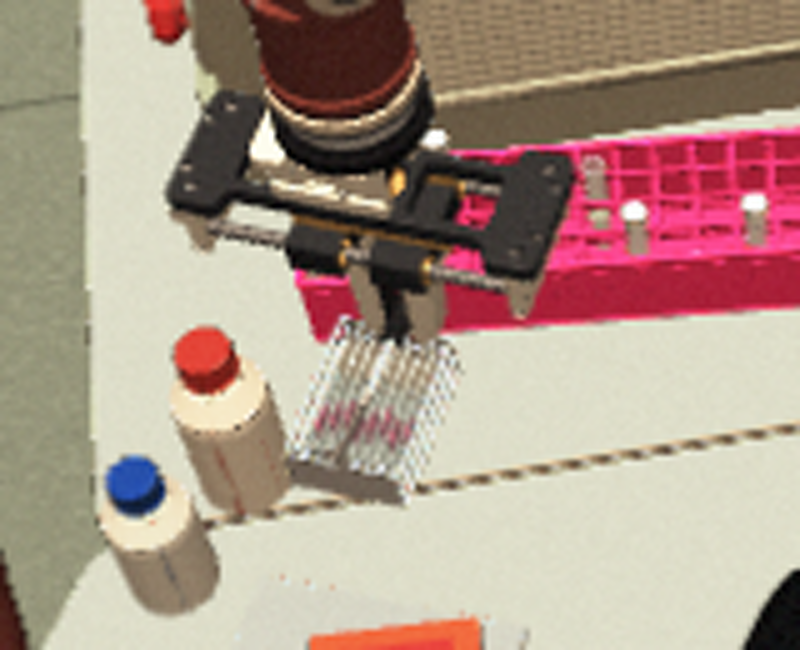

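>>> {"fn": "apply_moves", "kwargs": {"steps": [[[0,0.0,-0.15],[0,0,0],0],[[0,0,-0.3],[0,0,0],0],[[0,0,-0.3],[0,0,0],0]]}}

```text
t: 6.55
ee_pos: [0.4612, 0.0833, 0.1062]
orientation: [-3.137, -0.142, 0.002]
force: [-0.3, -0.0, -2.9]
gripper_width: 0.012
```

```bash
python3 - <<'E'
from h import *
a,c=grab("wrist"); crop(a,200,160,360,420,2.3,"w5.png")
s=get_state();print(s["ee_pos"],s["force"],s["moment"],s["gripper_width"])
print("rack corners",onz(c,(222,184),.032),onz(c,(319,181),.032))
E
```

```text
[0.46123752 0.08310687 0.10612339] [-0.04705154  0.73620081 -2.68568775] [ 0.18650298  0.19195063 -0.00354012] 0.011892187723779002
rack corners [0.4984861  0.15103175 0.032     ] [0.50605496 0.08827069 0.032     ]
```

View pics/w5.png

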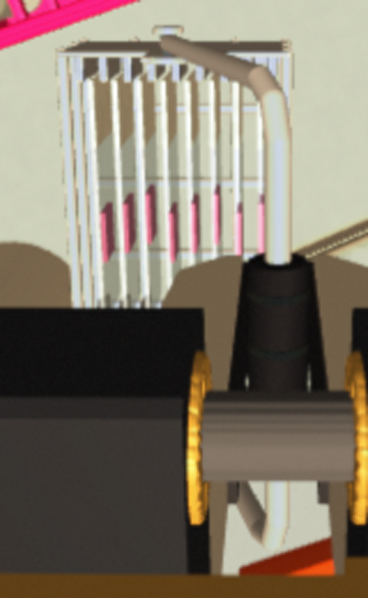

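>>> {"fn": "apply_moves", "kwargs": {"steps": [[[0,0.0,0.1],[0,0,0],0],[[0,-0.4,0.0],[0,0,0],0],[[0,-0.8,-0.1],[0,0,0],0],[[0,-1.0,-0.15],[0,0,0],0],[[0,-1.0,-0.15],[0,0,0],0]]}}

```text
t: 7.1
ee_pos: [0.4606, 0.0924, 0.1081]
orientation: [-3.138, -0.141, 0.001]
force: [-2.1, -0.4, 1.8]
gripper_width: 0.0118
```

>>> {"fn": "apply_moves", "kwargs": {"steps": [[[0,-0.4,-0.1],[0,0,0],0],[[0,-0.8,-0.18],[0,0,0],0],[[0,-1.1,-0.22],[0,0,0],0],[[0,-1.1,-0.22],[0,0,0],0]]}}

```text
t: 7.5
ee_pos: [0.4599, 0.1038, 0.1101]
orientation: [-3.138, -0.142, -0.0]
force: [-0.9, 0.5, 0.6]
gripper_width: 0.0113
```

```bash
python3 - <<'E'
from h import *
a,c=grab("wrist"); cv2.imwrite("pics/w6.png",a)
s=get_state();print(s["ee_pos"],s["force"],s["moment"],s["gripper_width"])
E
```

```text
[0.45987731 0.10352705 0.11010151] [-0.96421114 -0.77474347 -0.08870805] [-0.05537978  0.28583542 -0.07223277] 0.011593867573002077
```

View pics/w6.png

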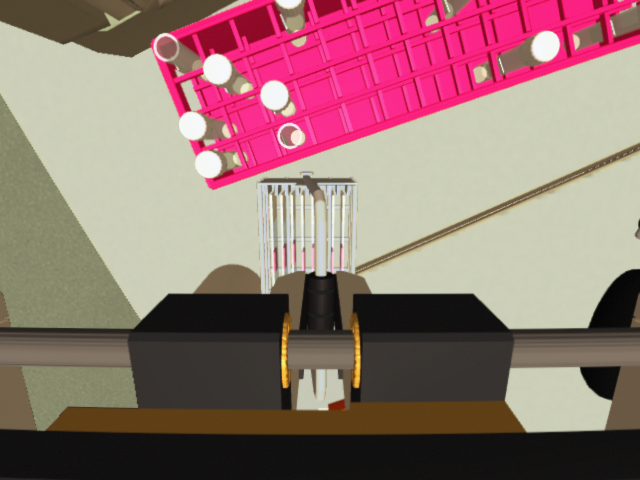

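```bash
python3 - <<'E'
from h import *
a,c=grab("wrist"); crop(a,240,160,380,420,2.3,"w6c.png")
print(onz(c,(260,183),.032),onz(c,(355,182),.032),onz(c,(307,178),.045),onz(c,(320,235),.124))
E
```

```text
[0.49961504 0.14705453 0.032     ] [0.50588265 0.08462753 0.032     ] [0.50690929 0.1160237  0.045     ] [0.49114732 0.10639666 0.124     ]
```

View pics/w6c.png

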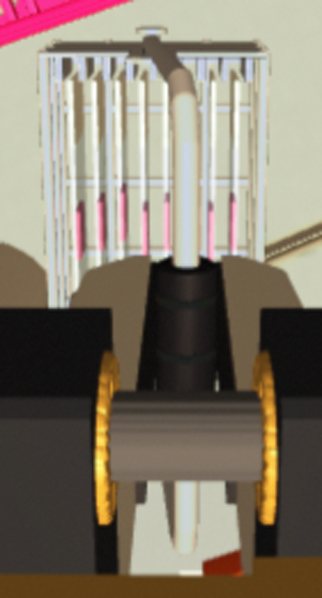

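>>> {"fn": "apply_moves", "kwargs": {"steps": [[[0,-0.3,-0.03],[0,0,0],0],[[0,-0.6,-0.05],[0,0,0],0],[[0,-0.85,-0.05],[0,0,0],0],[[0,-0.85,-0.05],[0,0,0],0]]}}

```text
t: 8.0
ee_pos: [0.4592, 0.1119, 0.1107]
orientation: [-3.138, -0.141, -0.0]
force: [-0.6, -0.1, 0.1]
gripper_width: 0.0117
```

>>> {"fn": "apply_moves", "kwargs": {"steps": [[[0,0,0],[0,0,0],0],[[0,0,0],[0,0,0],0]], "squeeze": 25}}

```text
t: 8.2
ee_pos: [0.4593, 0.1115, 0.1107]
orientation: [-3.138, -0.139, -0.001]
force: [0.3, -0.4, 0.5]
gripper_width: 0.0112
```

```bash
python3 - <<'E'
from h import *
a,c=grab("wrist"); crop(a,240,160,380,420,2.3,"w7c.png")
s=get_state();print(s["t"],s["ee_pos"],s["force"],s["moment"],s["gripper_width"])
E
```

```text
8.25 [0.4592779  0.11145402 0.11071806] [-0.53280799  0.21575333  0.36225995] [-0.04340978  0.16014603  0.00730792] 0.011268030511276656
```

View pics/w7c.png

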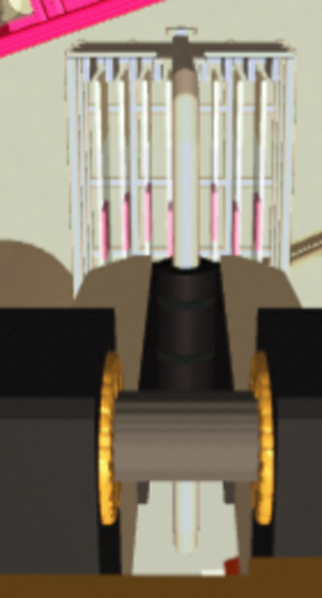

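>>> {"fn": "apply_moves", "kwargs": {"steps": [[[0,0,-0.2],[0,0,0],0],[[0,0,-0.7],[0,0,0],0],[[0,0,-1.6],[0,0,0],0],[[0,0,-2.8],[0,0,0],0],[[0,0,-4.2],[0,0,0],0],[[0,0,-5.8],[0,0,0],0],[[0,0,-7.4],[0,0,0],0],[[0,0,-8.8],[0,0,0],0],[[0,0,-9.7],[0,0,0],0],[[0,0,-10.0],[0,0,0],0]]}}

```text
t: 9.25
ee_pos: [0.4596, 0.1114, 0.212]
orientation: [-3.138, -0.139, -0.003]
force: [0.1, 0.2, -3.8]
gripper_width: 0.0115
```

```bash
python3 - <<'E'
from h import *
a,c=grab("wrist"); cv2.imwrite("pics/w8.png",a); b,cs=grab("side"); crop(b,160,130,340,310,4,"s8.png")
s=get_state();print(s["t"],s["force"],s["moment"],s["gripper_width"])
togo((.495,-.207,.2107),70.5)
E
```

```text
9.35 [ 0.34256721 -0.05639156 -3.47765313] [-0.00242074  0.14500702 -0.00769863] 0.011202643363830884
t 9.35 pos [0.459  0.1115 0.211 ]
shift cm [7.500e-01 3.204e+01 2.000e-02] rot [-0.000e+00 -1.000e-03 -1.141e+00] q7 -1.3295362774008226
```

View pics/w8.png

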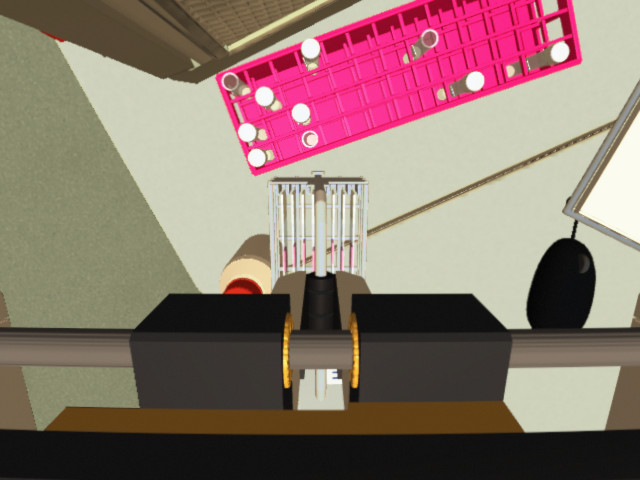

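View pics/s8.png

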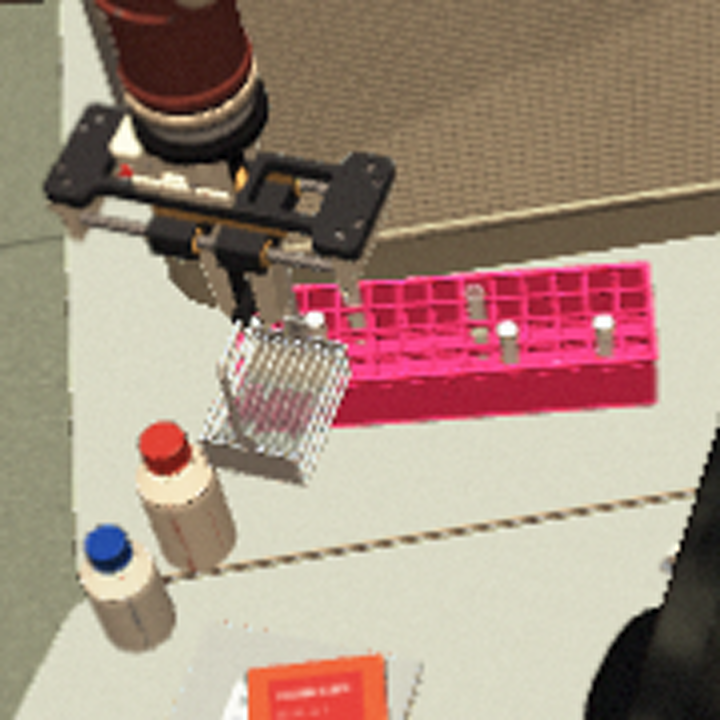

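>>> {"fn": "apply_moves", "kwargs": {"steps": [[[0,0.1,0],[0,0,0],0],[[0,0.4,0],[0,0,0],0],[[0,0.9,0],[0,0,0],0],[[0,1.6,0],[0,0,0],0],[[0,2.5,0],[0,0,0],0],[[0,3.6,0],[0,0,0],0],[[0,4.9,0],[0,0,0],0],[[0,6.3,0],[0,0,0],0],[[0,7.7,0],[0,0,0],0],[[0,9.1,0],[0,0,0],0]]}}

```text
t: 10.35
ee_pos: [0.4672, 0.019, 0.2108]
orientation: [3.138, 0.138, 0.0]
force: [0.1, -0.8, -3.9]
gripper_width: 0.011
```

>>> {"fn": "apply_moves", "kwargs": {"steps": [[[0,1.4,0],[0,0,0],0],[[0,2.8,0],[0,0,0],0],[[0,4.2,0],[0,0,0],0],[[0,5.6,0],[0,0,0],0],[[0,7.0,0],[0,0,0],0],[[0,8.4,0],[0,0,0],0],[[0,9.6,0],[0,0,0],0],[[0,10.6,0],[0,0,0],0],[[0,11.2,0],[0,0,0],0],[[0,11.4,0],[0,0,0],0]]}}

```text
t: 11.35
ee_pos: [0.4772, -0.0937, 0.2107]
orientation: [3.138, 0.138, 0.0]
force: [0.7, 0.4, -3.9]
gripper_width: 0.0106
```

```bash
python3 - <<'E'
from h import *
s=get_state();a,c=grab("wrist"); cv2.imwrite("pics/w9.png",a); np.save("c9.npy",np.array([s["ee_pos"],s["orientation"]])); b,cs=grab("top"); crop(b,200,150,440,330,3,"t9.png")
print(s["t"],s["ee_pos"],s["force"],s["moment"],s["gripper_width"])
E
```

```text
11.35 [ 0.47724197 -0.09365645  0.21068848] [ 0.68279909  0.38023912 -3.8883187 ] [-0.02283973  0.12282207 -0.00990034] 0.010595833346974247
```

View pics/w9.png

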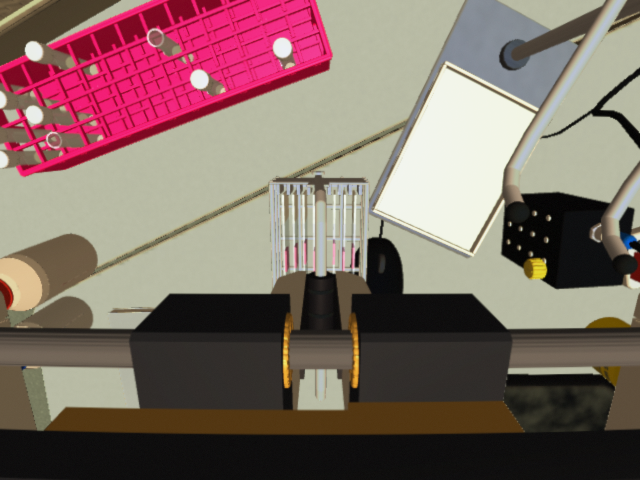

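View pics/t9.png

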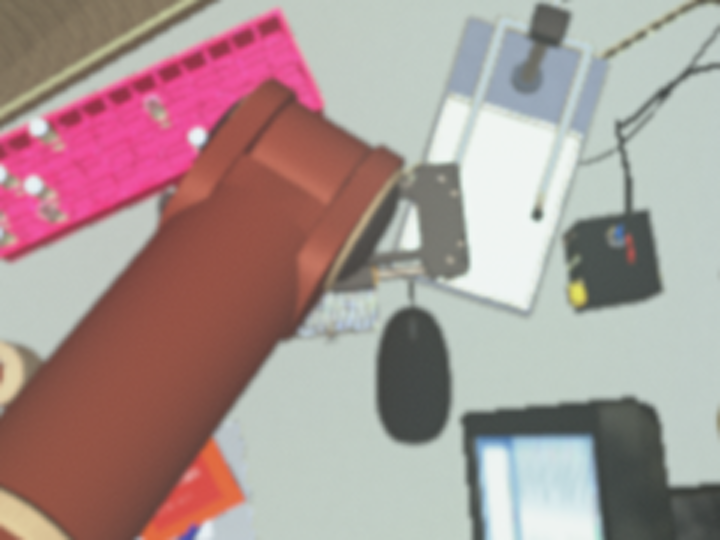

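```bash
python3 - <<'E'
from h import *
a,c=grab("wrist"); s=get_state(); print(s["t"])
crop(a,480,160,640,300,4.5,"w9c.png")
t1=onz(c,(517,212),.210);t2=onz(c,(624,263),.210);d=t1-t2
print(t1,t2,np.linalg.norm(d),np.degrees(np.arctan2(d[1],d[0])))
FL=onz(c,(374,212),.026);FR=onz(c,(471,254),.026);BL=onz(c,(446,65),.026);print(FL,FR,BL,np.linalg.norm(FL-FR),np.linalg.norm(FL-BL))
e=BL-FL;print("x yaw",np.degrees(np.arctan2(e[1],e[0])),"ctr",(BL+FR)/2)
for p in ((503,195),(502,240)): print("tb",onz(c,p,.154))
E
```

```text
11.5
[ 0.52392412 -0.17998016  0.21      ] [ 0.50404949 -0.23887183  0.21      ] 0.062154878648422916 71.35160710587294
[ 0.48581826 -0.14420901  0.026     ] [ 0.45215981 -0.24672711  0.026     ] [ 0.6233432  -0.19173479  0.026     ] 0.10790205234943405 0.14550535337975473
x yaw -19.06409476928997 ctr [ 0.5377515  -0.21923095  0.026     ]
tb [ 0.52578745 -0.20059615  0.154     ]
tb [ 0.49766723 -0.20600666  0.154     ]
```

View pics/w9c.png

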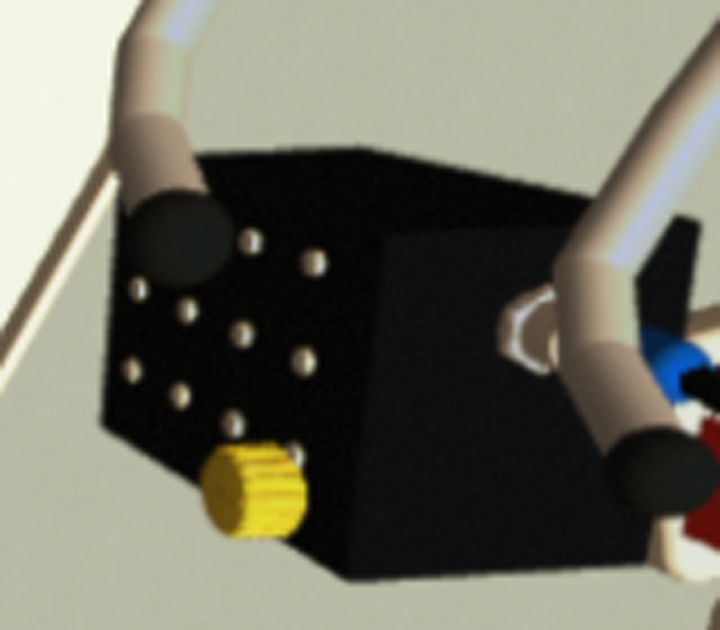

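```bash
python3 - <<'E'
from h import *
a,c=grab("wrist")
t1=onz(c,(520.4,212.9),.209);t2=onz(c,(627.8,264.4),.209);d=t1-t2
print(t1,t2,np.linalg.norm(d),np.degrees(np.arctan2(d[1],d[0])))
y=np.radians(-19.3);X=np.array([np.cos(y),np.sin(y),0]);Y=np.array([-X[1],X[0],0])
m=(t1+t2)/2; S=m+.027*X; print("seat",S)
for S in (S,np.array([.5370,-.2215,0])):
  for n,p,z in (("tb far",(565.6,212),.154),("tb near",(557,289),.154),("knob",(536,270),.10),("knob2",(526,268),.08)):
    q=onz(c,p,z); print(n,q,"stand frame",(q-S)@X,(q-S)@Y)
E
```

```text
[ 0.52356163 -0.18168272  0.209     ] [ 0.50335148 -0.24136405  0.209     ] 0.0630104061323773 71.29213257860478
seat [ 0.53893919 -0.22044728  0.209     ]
tb far [ 0.5191104  -0.24183785  0.154     ] stand frame -0.011644538707072345 -0.026742141317636612
tb near [ 0.46815934 -0.24943196  0.154     ] stand frame -0.057222228835323394 -0.05074952632967541
knob [ 0.46363851 -0.26772049  0.1       ] stand frame -0.05544437174664986 -0.06950445950816932
knob2 [ 0.45863175 -0.27168984  0.08      ] stand frame -0.05885782766968957 -0.07490554375234294
tb far [ 0.5191104  -0.24183785  0.154     ] stand frame -0.01016227423632607 -0.025107649729243075
tb near [ 0.46815934 -0.24943196  0.154     ] stand frame -0.05573996436457712 -0.04911503474128187
knob [ 0.46363851 -0.26772049  0.1       ] stand frame -0.05396210727590359 -0.06786996791977577
knob2 [ 0.45863175 -0.27168984  0.08      ] stand frame -0.057375563198943304 -0.07327105216394941
```

```bash
python3 - <<'E'
from h import *
a,c=grab("wrist"); b,ct=grab("top"); print(get_state()["t"])
crop(b,380,210,430,260,12,"tb.png")
B=lambda x,y:(310+x/4-.4,130+y/4-.4)
print("knob",tri(ct,B(328,472),c,(536,270)))
for z in (0,.05,.1,.154): print(z,"wrist",onz(c,(503,195),z)[:2],onz(c,(502,254),z)[:2],"edge",onz(c,(565.6,212),z)[:2],onz(c,(557,289),z)[:2],"top",onz(ct,B(315,385),z)[:2],onz(ct,B(330,494),z)[:2])
E
```

```text
11.65
knob (array([ 0.45605151, -0.28515947,  0.07358997]), np.float64(0.0006737672211838747))
0 wrist [ 0.51139373 -0.27905736] [ 0.44831002 -0.2916615 ] edge [ 0.50003086 -0.35000398] [ 0.413609   -0.36292801] top [ 0.51605466 -0.28773217] [ 0.44825408 -0.29500908]
0.05 wrist [ 0.5161084  -0.25331741] [ 0.46143222 -0.26424173] edge [ 0.50625992 -0.31480856] [ 0.43135601 -0.32601013] top [ 0.51022793 -0.28198329] [ 0.44499836 -0.28898425]
0.1 wrist [ 0.52082306 -0.22757747] [ 0.47455442 -0.23682196] edge [ 0.51248898 -0.27961315] [ 0.44910302 -0.28909226] top [ 0.5044012  -0.27623441] [ 0.44174264 -0.28295943]
0.154 wrist [ 0.5259149  -0.19977833] [ 0.48872639 -0.20720861] edge [ 0.51921636 -0.2416021 ] [ 0.46826979 -0.24922095] top [ 0.49810833 -0.27002562] [ 0.43822647 -0.27645262]
```

View pics/tb.png

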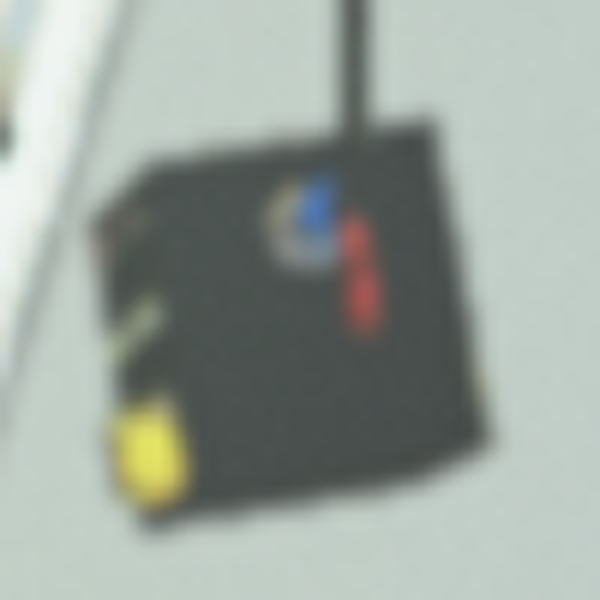

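>>> {"fn": "apply_moves", "kwargs": {"steps": [[[0,0,0],[0,0,-0.03],0],[[0,0,0],[0,0,-0.09],0],[[0,0,0],[0,0,-0.17],0],[[0,0,0],[0,0,-0.26],0],[[0,0,0],[0,0,-0.36],0],[[0,0,0],[0,0,-0.46],0],[[0,0,0],[0,0,-0.56],0],[[0,0,0],[0,0,-0.66],0],[[0,0,0],[0,0,-0.74],0],[[0,0,0],[0,0,-0.8],0]]}}

```text
t: 12.65
ee_pos: [0.4772, -0.0927, 0.2107]
orientation: [-2.833, -1.357, 0.0]
force: [0.5, 0.7, -3.1]
gripper_width: 0.0108
```

```bash
python3 - <<'E'
from h import *
togo((.4974,-.2068,.2107),70.7); s=get_state(); print(s["qpos"].round(2),s["force"])
E
```

```text
t 12.65 pos [ 0.4772 -0.0927  0.2107]
shift cm [-7.63  8.73 -0.  ] rot [-0.    -0.    -0.341] q7 -0.24055442625922716
[-0.24  0.41  0.54  1.91 -0.27  0.9  -0.24] [ 0.46397737  0.71286389 -3.11372574]
```

>>> {"fn": "apply_moves", "kwargs": {"steps": [[[-0.1,0.1,0],[0,0,-0.05],0],[[-0.4,0.5,0],[0,0,-0.12],0],[[-1.0,1.1,0],[0,0,-0.2],0],[[-1.8,2.1,0],[0,0,-0.27],0],[[-2.8,3.2,0],[0,0,-0.32],0],[[-3.9,4.5,0],[0,0,-0.34],0],[[-5.0,5.7,0],[0,0,-0.34],0],[[-6.0,6.9,0],[0,0,-0.34],0],[[-6.8,7.8,0],[0,0,-0.34],0],[[-7.3,8.4,0],[0,0,-0.34],0]]}}

```text
t: 13.65
ee_pos: [0.4964, -0.2035, 0.2106]
orientation: [2.567, 1.81, -0.001]
force: [-0.3, 0.0, -3.2]
gripper_width: 0.0116
```

>>> {"fn": "apply_moves", "kwargs": {"steps": [[[-0.25,0.25,0],[0,0,0],0],[[-0.3,0.3,0],[0,0,0],0],[[-0.3,0.3,0],[0,0,0],0],[[-0.3,0.3,0],[0,0,0],0]]}}

```text
t: 14.05
ee_pos: [0.4983, -0.2053, 0.2105]
orientation: [-2.565, -1.812, -0.0]
force: [0.4, 0.5, -4.2]
gripper_width: 0.0113
```

```bash
python3 - <<'E'
from h import *
s=get_state();a,c=grab("wrist"); cv2.imwrite("pics/w10.png",a); b,cs=grab("side"); crop(b,240,120,460,300,3.5,"s10.png");b,cs=grab("top"); crop(b,280,120,440,320,3,"t10.png")
print(s["force"]); togo((.4974,-.2068,.2107),70.7)
E
```

```text
[ 0.40060974  0.52254106 -4.20715944]
t 14.2 pos [ 0.4983 -0.2058  0.2107]
shift cm [-0.13 -0.05 -0.  ] rot [-0.    -0.    -0.004] q7 0.25920187981695364
```

View pics/w10.png

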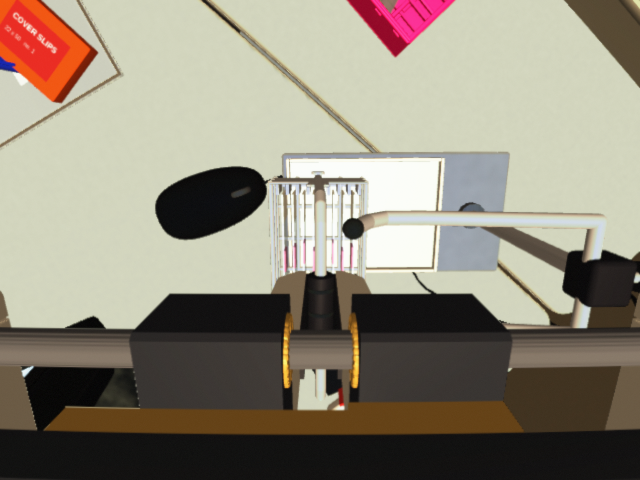

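View pics/s10.png

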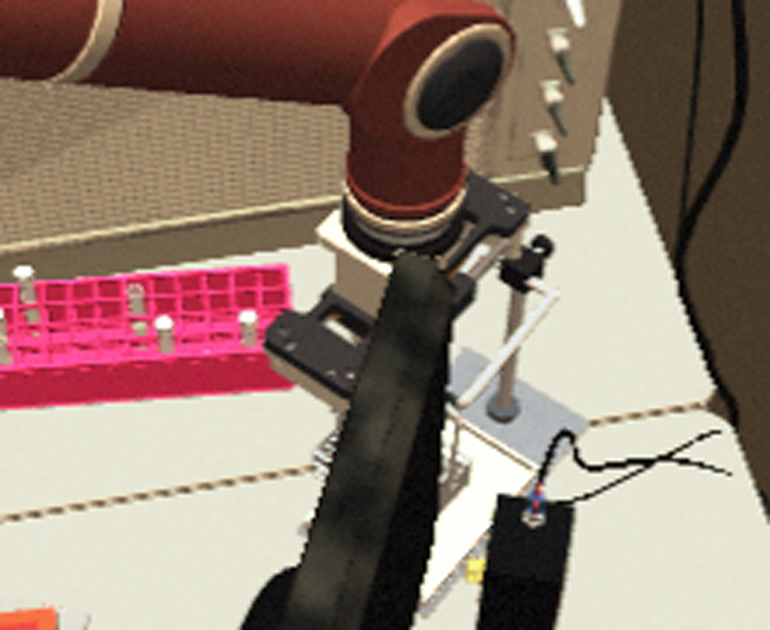

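View pics/t10.png

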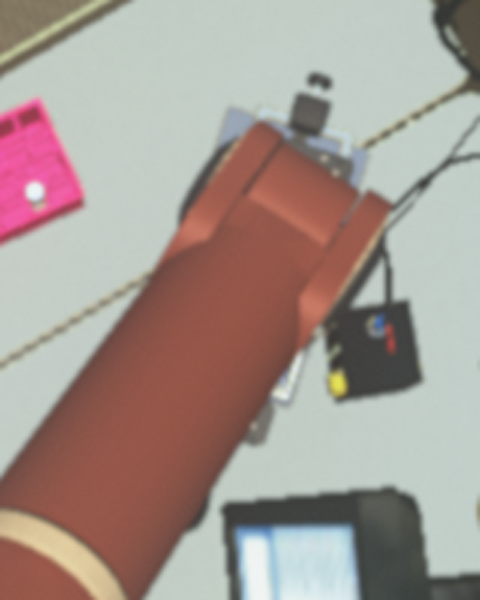

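```bash
python3 - <<'E'
from h import *
a,c=grab("wrist");s=get_state();M=R.from_rotvec(s["orientation"])
for uv,z in (((353,229),.209),((440,217),.195),((560,218),.196),((385,218),.190)):
    q=onz(c,uv,z); print(uv,q,"tool",(M.inv().apply(q-s["ee_pos"])*1000).round(1))
E
```

```text
(353, 229) [ 0.52338638 -0.18309273  0.209     ] tool [29.8 16.   1.7]
(440, 217) [ 0.56676059 -0.1953964   0.195     ] tool [32.7 61.  15.7]
(560, 218) [ 0.62433703 -0.21603729  0.196     ] tool [ 32.6 122.2  14.7]
(385, 218) [ 0.54093543 -0.18789289  0.19      ] tool [31.2 34.2 20.7]
```

>>> {"fn": "apply_moves", "kwargs": {"steps": [[[0,0.2,0],[0,0,0],0],[[0,0.6,0],[0,0,0],0],[[0,1.2,0],[0,0,0],0],[[0,1.9,0],[0,0,0],0],[[0,2.7,0],[0,0,0],0],[[0,3.4,0],[0,0,0],0],[[0,4.0,0],[0,0,0],0],[[0,4.4,0],[0,0,0],0],[[0,4.5,0],[0,0,0],0],[[0,4.5,0],[0,0,0],0]]}}

```text
t: 15.25
ee_pos: [0.5406, -0.2214, 0.2105]
orientation: [-2.567, -1.811, 0.001]
force: [0.9, -0.3, -3.7]
gripper_width: 0.0109
```

```bash
python3 - <<'E'
from h import *
s=get_state();a,c=grab("wrist"); cv2.imwrite("pics/w11.png",a)
print(s["t"],s["ee_pos"],s["force"])
E
```

```text
15.25 [ 0.54060166 -0.22138846  0.21054891] [ 0.87161449 -0.257995   -3.68006809]
```

View pics/w11.png

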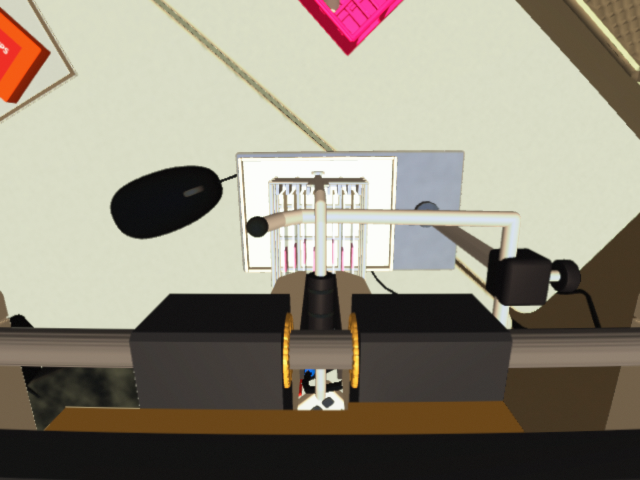

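>>> {"fn": "apply_moves", "kwargs": {"steps": [[[0,0,0.3],[0,0,0],0],[[0,0,0.9],[0,0,0],0],[[0,0,1.6],[0,0,0],0],[[0,0,2.2],[0,0,0],0],[[0,0,2.7],[0,0,0],0],[[0,0,3.1],[0,0,0],0],[[0,0,3.3],[0,0,0],0],[[0,0,3.4],[0,0,0],0]]}}

```text
t: 16.1
ee_pos: [0.5407, -0.2213, 0.1764]
orientation: [-2.567, -1.811, 0.0]
force: [0.6, -0.1, -3.3]
gripper_width: 0.0112
```

>>> {"fn": "apply_moves", "kwargs": {"steps": [[[0,0,0.1],[0,0,0],0],[[0,0,0.2],[0,0,0],0],[[0,0,0.2],[0,0,0],0]]}}

```text
t: 16.4
ee_pos: [0.5407, -0.2214, 0.1747]
orientation: [2.567, 1.811, -0.0]
force: [-0.0, -0.1, -2.7]
gripper_width: 0.011
```

>>> {"fn": "apply_moves", "kwargs": {"steps": [[[0,0,0.1],[0,0,0],0],[[0,0,0.15],[0,0,0],0],[[0,0,0.15],[0,0,0],0]]}}

```text
t: 16.7
ee_pos: [0.5409, -0.2214, 0.1735]
orientation: [2.567, 1.811, 0.001]
force: [-1.1, 0.6, -2.5]
gripper_width: 0.0111
```

>>> {"fn": "apply_moves", "kwargs": {"steps": [[[0,0,0.1],[0,0,0],0],[[0,0,0.15],[0,0,0],0],[[0,0,0.15],[0,0,0],0]]}}

```text
t: 17.0
ee_pos: [0.5409, -0.2215, 0.1732]
orientation: [2.566, 1.811, 0.002]
force: [-2.5, 1.2, 5.9]
gripper_width: 0.0114
```

```bash
python3 - <<'E'
from h import *
s=get_state();a,c=grab("wrist"); cv2.imwrite("pics/w12.png",a);crop(a,230,150,420,420,2.2,"w12c.png"); b,cs=grab("side"); crop(b,300,150,440,320,3.5,"s12.png")
print(s["t"],s["ee_pos"],s["force"],s["moment"])
M=R.from_rotvec(s["orientation"])
E
```

```text
17.0 [ 0.54094896 -0.22146382  0.17318426] [-2.4977891   1.20889102  5.90398741] [0.25778029 0.6254446  0.0197226 ]
```

View pics/w12c.png

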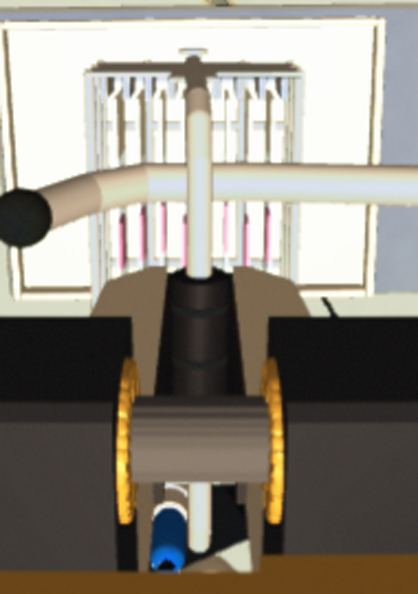

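View pics/s12.png

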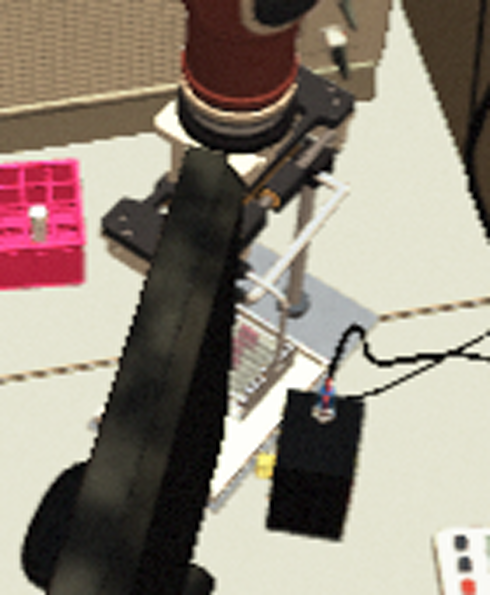

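>>> {"fn": "apply_moves", "kwargs": {"steps": [[[0,0,-0.08],[0,0,0],0],[[0,0,-0.12],[0,0,0],0],[[0,0,-0.12],[0,0,0],0]], "squeeze": 5}}

```text
t: 17.4
ee_pos: [0.5411, -0.2216, 0.1732]
orientation: [2.566, 1.81, 0.001]
force: [-0.3, 0.4, 1.6]
gripper_width: 0.0116
```

>>> {"fn": "apply_moves", "kwargs": {"steps": [[[0,0,0],[0,0,0],0.15],[[0,0,0],[0,0,0],0.17],[[0,0,0],[0,0,0],0.2],[[0,0,0],[0,0,0],0.25],[[0,0,0],[0,0,0],0.3],[[0,0,0],[0,0,0],0.35],[[0,0,0],[0,0,0],0.35],[[0,0,0],[0,0,0],0.35]]}}

```text
t: 18.2
ee_pos: [0.5407, -0.2214, 0.1729]
orientation: [2.567, 1.811, -0.0]
force: [-0.3, 0.2, -0.1]
gripper_width: 0.0321
```

```bash
python3 - <<'E'
from h import *
s=get_state();a,c=grab("wrist"); crop(a,230,150,420,420,2.2,"w13c.png")
print(s["t"],s["ee_pos"],s["force"],s["moment"])
E
```

```text
18.2 [ 0.54069099 -0.22137601  0.17287649] [-0.28170809  0.21127356 -0.09339307] [-0.05634654  0.10538125 -0.00763385]
```

View pics/w13c.png

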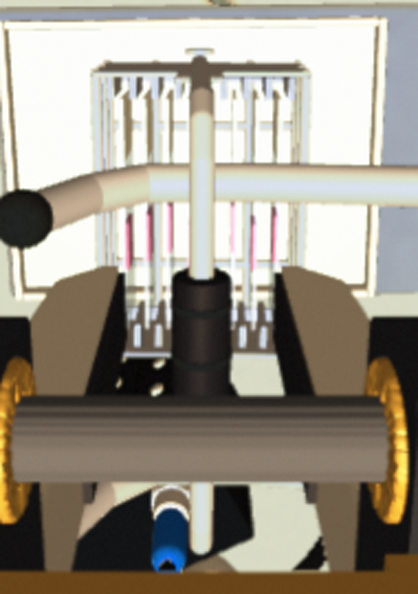

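>>> {"fn": "apply_moves", "kwargs": {"steps": [[[0,0,-0.3],[0,0,0],0.35],[[0,0,-0.8],[0,0,0],0.35],[[0,0,-1.5],[0,0,0],0.35],[[0,0,-2.5],[0,0,0],0.35],[[0,0,-3.6],[0,0,0],0.35],[[0,0,-5.0],[0,0,0],0.35],[[0,0,-6.5],[0,0,0],0.35],[[0,0,-8.0],[0,0,0],0.35],[[0,0,-9.0],[0,0,0],0.35],[[0,0,-9.5],[0,0,0],0.35]]}}

```text
t: 19.25
ee_pos: [0.5411, -0.2217, 0.2695]
orientation: [2.565, 1.81, 0.002]
force: [0.7, 0.8, 0.3]
gripper_width: 0.0322
```

```bash
python3 - <<'E'
from h import *
import time
s=get_state();a,c=grab("wrist"); cv2.imwrite("pics/w14.png",a)
b,cs=grab("side"); crop(b,300,150,440,320,3.5,"s14.png")
a2,c=grab("wrist"); print(np.abs(a.astype(int)-a2)[150:290].max())
print(s["t"],s["ee_pos"],s["force"],s["moment"])
E
```

```text
153
19.25 [ 0.54111556 -0.22169459  0.26949104] [0.70069435 0.77564885 0.31156227] [-0.05765247  0.07780064 -0.02908041]
```

View pics/w14.png

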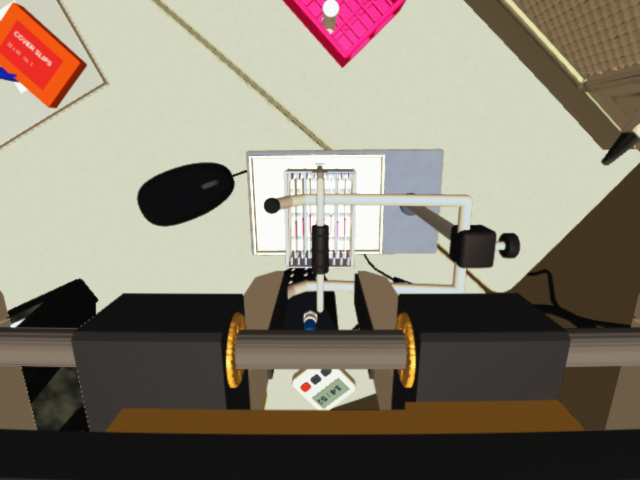

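View pics/s14.png

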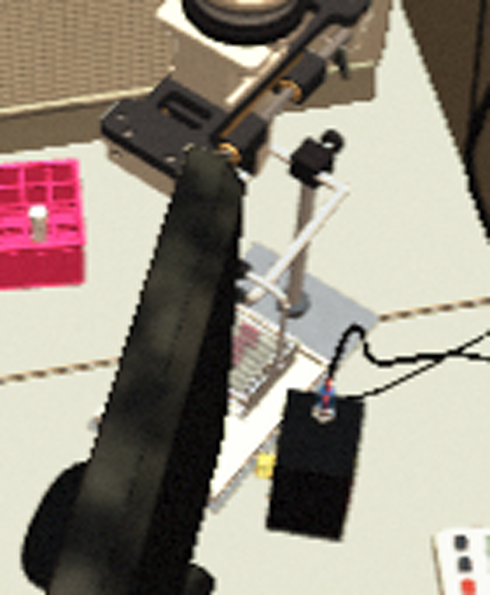

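>>> {"fn": "apply_moves", "kwargs": {"steps": [[[0,0,-0.5],[0,0,0],0.35],[[0,0,-1],[0,0,0],0.35],[[0,0,-1],[0,0,0],0.35],[[0,0,-1],[0,0,0],0.35],[[0,0,-1],[0,0,0],0.35],[[0,0,-1],[0,0,0],0.35],[[0,0,-1],[0,0,0],0.35],[[0,0,-1],[0,0,0],0.35],[[0,0,-1],[0,0,0],0.35],[[0,0,-1],[0,0,0],0.35]]}}

```text
t: 20.4
ee_pos: [0.5407, -0.2213, 0.2778]
orientation: [-2.567, -1.811, 0.0]
force: [-0.3, -0.6, 0.5]
gripper_width: 0.0331
```

>>> {"fn": "apply_moves", "kwargs": {"steps": [[[0,0,0],[0,0,0],0.35],[[0,0,0],[0,0,0],0.35],[[0,0,0],[0,0,0],0.35],[[0,0,0],[0,0,0],0.35],[[0,0,0],[0,0,0],0.35],[[0,0,0],[0,0,0],0.35],[[0,0,0],[0,0,0],0.35],[[0,0,0],[0,0,0],0.35],[[0,0,0],[0,0,0],0.35],[[0,0,0],[0,0,0],0.35]]}}

```text
t: 21.4
ee_pos: [0.5407, -0.2214, 0.2779]
orientation: [-2.567, -1.811, 0.0]
force: [0.1, 0.1, 0.8]
gripper_width: 0.0327
```

```bash
python3 - <<'E'
from h import *
I=[];Q=[]
for i in range(5):
    s=get_state();a,c=grab("wrist"); I.append(a[150:290,200:440].astype(int)); print(s["t"],s["ee_pos"])
for i in range(4): print(np.abs(I[i+1]-I[i]).mean(), (np.abs(I[i+1]-I[i]).max(2)>40).sum())
crop(a,200,130,460,330,3,"w15.png")
b,ct=grab("top"); b0=cv2.imread("pics/top0.png"); cv2.imwrite("pics/t15.png",b)
E
```

```text
21.4 [ 0.54067443 -0.2213518   0.27785454]
21.45 [ 0.54068858 -0.22130945  0.27785895]
21.5 [ 0.54069745 -0.22133972  0.27787582]
21.55 [ 0.54067154 -0.22133942  0.27785367]
21.6 [ 0.54067629 -0.22135415  0.27786626]
0.5042857142857143 0
0.5100694444444445 0
0.5115575396825397 0
0.5100496031746031 0
```

View pics/w15.png

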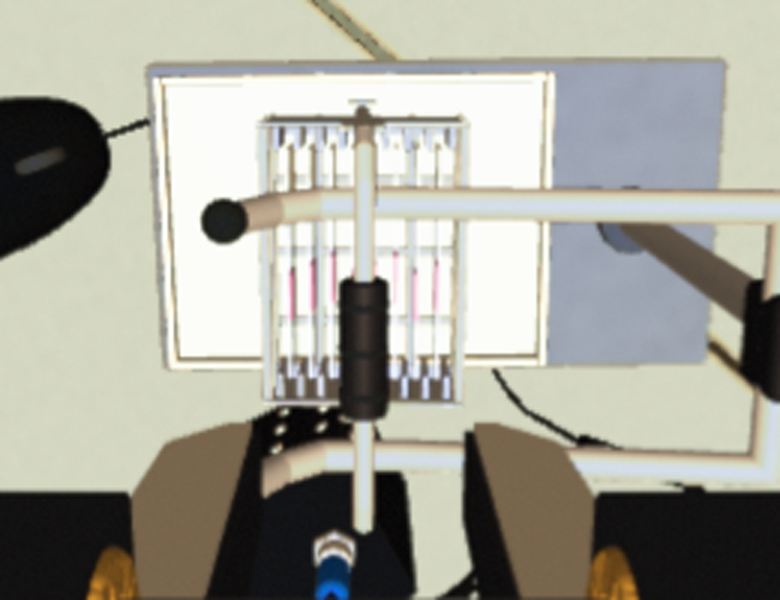

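View pics/t15.png

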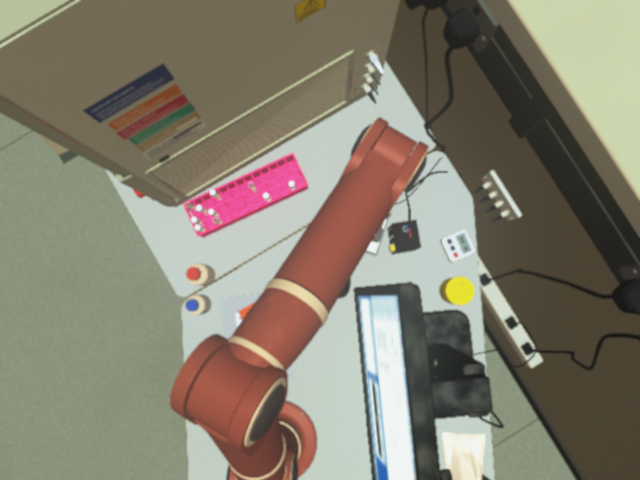

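```bash
python3 - <<'E'
from workcell import manip
print(manip.sign_off())
E
```

```text
the job is handed in; nothing more can be done
None
```

The rack is hanging by its bail on both prongs of the twin hook, above the drip tray, and the job is handed in at about 21.7 s.

I swung the bail upright with a light 4 N grip while the rack stood on the bench. Then I squeezed to 25 N, lifted the rack level, turned it about 66° and brought it in from the front over the prong tips. I lowered it until the wrist force showed contact, opened the fingers and raised the arm straight up.

**Last checks**
- **Hang:** the last wrist pictures show the bar resting on both prongs behind the tips, with the rack level and over the tray. Five frames over 0.2 s showed no movement.
- **Robot clear:** the wrist force was back to about zero, and the fingertips were about 9 cm above the bar.
- **Slides:** seven of the eight are visible. The eighth should be hidden under the bar, so I could not confirm it.
- **Bystanders:** they look unmoved in the top view.

**What disagreed**
- **Bail swing:** the rack may have slid up to about 4 mm on the bench while the bail came up. The wrist force there ran from about +6 N (pressing down) to −2.9 N (pulling up). The rack weighs about 3.8 N.
- **Terminal block:** my readings of its near top edge disagreed by about 3 cm between cameras, so I went by the line where it meets the bench. That left about 15 mm to the bail legs, and nothing touched it.

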